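Strap roller into its drawer forks

ROBOT

A 6-joint arm with a two-finger parallel gripper is mounted at the origin on the work surface. World frame = base frame: x ahead of the robot, y to its left, z up, the work surface at z = 0. Lengths are in m, angles in rad, forces in N, time in s.
With the tool pointing down it reaches from about 0.3 to 0.875 m from the base axis. Payload 6.4 kg.
Tool frame: the origin (TCP) lies at the very end of the fingers, on their centre line; the grasp point (between the pads) lies 19 mm behind it (ctrl.hold_point_z is the distance from the TCP to the grasp point, in m); y points along the fingers, x is the direction in which the jaws open and shut, and the axes are right-handed (so a half turn about y gives the same grasp; the last joint's range is limited). The gripper opens to 85 mm and grips with 20 to 120 N. Pads are 22 mm wide; open, the fingers measure 114 mm over their backs; the gripper's body (76 mm by 85 mm) begins 54 mm behind the grasp point. The pads swing forward as they close: fully open they stand 13 mm farther back than shut.
Start: joints at [0.98, 0.181, 1.607, -0, 1.354, -0.206], TCP at [0.216, 0.533, 0.231] pointing down, gripper open.
Joint ranges: [-2.99, 2.99], [-0.89, 2.07], [0.3, 2.58], [-1.14, 4.28], [0, 2.63], [-3.12, 3.12]. Speed limits (rad/s): [2.57, 2.57, 3.01, 3.14, 3.14, 3.14].

INTERFACE

Orientations are given as a unit quaternion [w, x, y, z].
In Python, from bench import ctrl, imaging gives the robot as it stands.
- The arm moves only by the shell command python3 -m jog 'ROWS'. ROWS is JSON, a list of rows, each a list of 3 entries, a list of its own where there are three numbers: the shift along the tool's x, y, z in cm, then the turn, a rotation vector about the tool's x, y, z in rad, then the finger opening in cm, from 0 to 8.54. A call has 1 to 12 rows; each row shifts and turns the pose as measured when the row begins, along the tool's axes as they then stand; what a row does not reach is not made up. A row lasts 1/12 s, in which the tool goes at most 41.7 mm and 7.16 degrees, less where a joint would pass 70% of its speed; a pose out of reach is approached as far as the arm can. A call is refused whole if a number of a shift passes 4.17 or a number of a turn 0.125, either way. A call with a gripper value outside its range is refused whole. The fingers move at their own pace and stop on an object; the grip force is fixed at half the most. Time passes only in rows, so rows that do not move let the fingers close. It gives the time, the measured TCP pose, the force and the opening at its end, in the units of the state.
- ctrl.get_obs(): the state, without advancing time (a new reading comes with each control period).
- imaging.camera(name): name is "side" or "top"; returns a dict with "frame" (384x512x3 uint8, red, green, blue), "depth" (384x512 float32, m along the optical axis (not along the pixel's ray), 0 where there is no reading), "K" (3x3 intrinsics, pixels), "k1" (the pictures are not rectified: a ray, as slopes to the right and down, at radius r is drawn at 1 + k1 r^2 times it, then the intrinsics apply), "R" (3x3) and "t" (3): a world point X has camera coordinates R X + t. Camera axes: x right, y down, z forward; pixel columns grow to the right and rows downward; lengths in m; the calibration is good to about 2 mm. A picture is of the moment at which its call begins.
- ctrl.hand_in(): hands the job in, once; it reports no verdict.
The state is a dict: "time_s": time; "q": joint angles; "dq": joint speeds; "joint_efforts": joint torques, N m; "eef_pos": TCP position; "eef_rot": TCP orientation; "wrist_force": force on the tool from outside, world axes, zero at the start; "torque": the same for the moment, N m; "opening": opening from 0.0 (shut) to 1.0 (fully open).
Only numpy, scipy, OpenCV 4.12 (cv2) and the standard library are available. Lean on these libraries where they do the work, as an engineer would, in place of code of your own. Each camera call takes 0.05 s, during which the arm holds its last target. There are 200 camera calls.

TASK

Put the wooden strap roller away: lift it out of its rack, lay it on its side in the middle of the cork mat and let go so that you can change your grip, then take it again and lower it gently into the two open forks in the drawer until both ends of the axle rest evenly on the bottoms of their slots. Let go of it, then shut the drawer fully. Do not drop the roller, and leave the cup, the pumice stone, the cork block and the wooden tuning block where they are.

Things in the scene. Friction and masses are not known exactly. Their poses are not given: they have to be found in the camera images.
- roller: Strap roller, about 0.25 kg: dark wooden eight-sided prism, 56 mm across flats and 56 mm long, brass disc on each end face, on a fixed steel axle 10 mm thick, 130 mm long, standing out 37 mm at each end. Origin at its centre on the axle; y along the axle, x and z square to flats. Starts in the rack, z up, axle along the rack's y. On any flat its centre is 28 mm up. Either way round will do.
- axle_a (a point): Point on the roller's axle, 60 mm from the roller's centre towards its +y, 5 mm short of the axle's end. Between the axle and the roller's top, 23 mm of each end face is free to be gripped from above.
- axle_b (a point): The same at the other end, 60 mm from the roller's centre towards its -y.
- rack: Light wooden rack fixed to the bench left or right of the drawer. Origin at its underside's centre, z up. Base 90 (x) by 160 (y) by 10 mm high; two walls on it, 54 mm long in y, 7 mm thick, inner faces at x = +-31 mm, rise to 55 mm above the bench and shield the roller's flats. The roller's centre lies 38 mm above the rack's origin; its end faces are open and it lifts straight up.
- mat: Cork mat fixed to the bench on the other side of the drawer from the rack, 150 (x) by 170 (y) by 4 mm thick. Origin at the centre of its underside, z up: its top is 4 mm above the origin.
- drawer (a joint): How far the drawer is open, m: 0 is fully shut, 0.18 the stop. It starts 0.14 to 0.17 open. It slides with some friction (about 2 N, more when moved faster) and stays where it is left.
- pull (a point): Centre of the drawer's brass pull: a level round bar 10 mm thick, 80 mm long along y, 30 mm out from the drawer's front, 55 mm above the bench. x of this frame points into the cabinet (pushing that way shuts the drawer), z up.
- forks (a point): Where the roller's centre sits when seated, between two fork plates in the drawer; moves with it. x into the cabinet, y along the axle's line, z up. 47 mm above the bench, 75 mm behind the drawer's outer front face. Slots 13 mm wide, open upward; bottom 5 mm below this point, straight to 19 mm above, then flared to 29 mm above. Plates span 33 to 43 mm either side in y. Drawer floor 32 mm below.
- cabinet: Low plywood cabinet fixed to the bench, 220 by 220 by 100 mm high, holding the drawer. Origin at the centre of its underside; its front, 110 mm from the origin, faces -x; z up. The top board is 10 mm thick; a seated roller passes under it with 12 mm to spare. The drawer is 174 mm wide inside, its front 12 mm thick and up to 86 mm above the bench.
- cup: Clay tea cup, 68 mm across and 65 mm high, standing on the cabinet top; origin at the centre of its foot. Leave it.
- pumice: Grey rounded oval pumice stone, 68 by 46 by 27 mm high, on the cabinet top; origin at the centre of its underside. Leave it.
- cork_block: Cork sanding block, 60 by 100 by 38 mm high, on the bench; origin at the centre of its underside. Leave it.
- tuning_block: Dark sheesham tuning block, a cylinder 32 mm in diameter and 70 mm high, standing on the bench; origin at the centre of its foot. Leave it.

How it is judged:
By the outcome, as a careful person would: the job done as asked, in the order asked, and still so for the second after the job is handed in, with the robot touching nothing.
It also fails if it takes over 72 s, if anything falls off the work surface, if the arm or the gripper's body presses on something with over 40 N, if the wrist force passes 120 N, or if a joint passes its speed limit or range.

## Working session

There is one attempt and no reset: what is moved stays moved. The work goes in short steps, Python scripts to look and compute and a shell command to move; the robot and the scene stay as the last step left them, time stands still between calls to the robot, and variables do not carry over. Pictures are saved under pics/ and viewed, about 8 in all and at most 12, crops included, and the job is handed in when it is done.

```bash
ls; mkdir -p pics
cat > h.py <<'E'
import numpy as np, cv2
from bench import ctrl, imaging
from scipy.spatial.transform import Rotation as Rn
def shot(n,f):
    c=imaging.camera(n); cv2.imwrite(f'pics/{f}.png',c['frame'][:,:,::-1]); np.savez(f'pics/{f}.npz',**c); return c
def cloud(c):
    K=c['K'];h,w=c['depth'].shape; u,v=np.meshgrid(np.arange(w),np.arange(h))
    p=np.stack([u,v],-1).reshape(-1,1,2).astype(np.float64)
    n=cv2.undistortPoints(p,K,np.array([c['k1'],0,0,0],float)).reshape(h,w,2)
    d=c['depth'].astype(float); P=np.concatenate([n*d[...,None],d[...,None]],-1)
    W=(P-c['t'])@c['R']; W[d==0]=np.nan; return W
E
python3 - <<'E'
from h import *
for n in('top','side'):
    c=shot(n,n+'0'); print(n,c['K'].tolist(),c['k1'],c['R'].round(3).tolist(),c['t'].round(3))
a=cv2.imread('pics/top0.png');b=cv2.imread('pics/side0.png')
print(ctrl.get_obs())
E
```

```text
pics
top [[430.11360655661724, 0.0, 259.4229954285935], [0.0, 430.11360655661724, 188.28726577510423], [0.0, 0.0, 1.0]] -0.11425495473490678 [[0.002, -1.0, 0.015], [-0.996, -0.003, -0.095], [0.095, -0.014, -0.995]] [0.003 0.594 1.203]
side [[353.41031213839665, 0.0, 251.8712085271795], [0.0, 353.41031213839665, 195.33940135643374], [0.0, 0.0, 1.0]] -0.015196389438558753 [[-0.992, -0.123, -0.006], [-0.083, 0.706, -0.703], [0.09, -0.697, -0.711]] [0.601 0.107 0.836]
{'time_s': 0.1, 'q': array([ 9.79746283e-01,  1.81479380e-01,  1.60787217e+00, -4.68028576e-05,
        1.35379737e+00, -2.06312901e-01]), 'dq': array([-0.00036482, -0.00296838, -0.00385297, -0.00086365,  0.00065242,
        0.00049328]), 'joint_efforts': array([ 2.12526006e-04, -4.45880091e+01, -3.52237952e+01, -3.56679720e-04,
        4.16492665e-03, -1.01334092e-05]), 'eef_pos': array([0.2155368 , 0.53255563, 0.23048446]), 'eef_rot': array([-0.58614458,  0.58658954,  0.39468427, -0.39569126]), 'wrist_force': array([-0.09897522,  0.25845204, -0.8866656 ]), 'torque': array([ 0.02267253,  0.05394214, -0.03287365]), 'opening': 0.997645878667581}
```

View pics/top0.png

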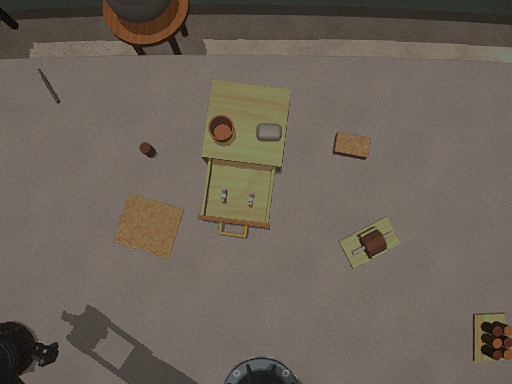

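View pics/side0.png

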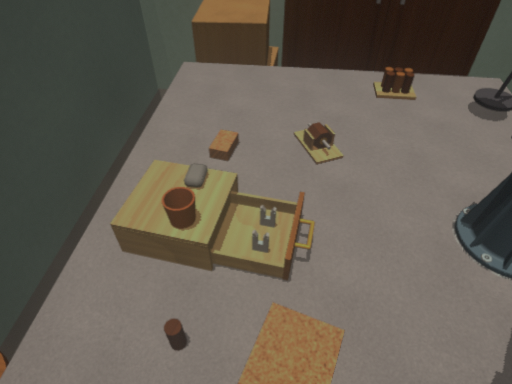

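Run:
```python
from h import *
q=ctrl.get_obs()['eef_rot'];print(Rn.from_quat(q[[1,2,3,0]]).as_matrix().round(3), ctrl.hold_point_z)
c=np.load('pics/top0.npz');W=cloud(c)
np.set_printoptions(precision=3,suppress=True,linewidth=200)
for z0,z1,name in[(.093,.108,'cabtop'),(.03,.042,'38'),(.06,.075,'65-70'),(.075,.09,'86'),(.052,.06,'pull/rackwalls')]:
    m=(W[...,2]>z0)&(W[...,2]<z1)
    n,l,s,ce=cv2.connectedComponentsWithStats(m.astype(np.uint8))
    for i in range(1,n):
        if s[i,4]>25:
            P=W[l==i]; r=cv2.minAreaRect(P[:,:2].astype(np.float32)); print(name,s[i,4],'px',ce[i],'med',np.median(P,0),'rect',np.array(r[0]),np.array(r[1]),r[2])
```

```text
[[ 0.375 -0.001 -0.927]
 [ 0.927 -0.001  0.375]
 [-0.002 -1.     0.   ]] 0.0187
cabtop 5307 px [246.924 121.961] med [0.782 0.04  0.099] rect [0.77  0.043] [0.221 0.223] 82.84217834472656
cabtop 161 px [221.571 130.714] med [0.744 0.11  0.105] rect [0.745 0.108] [0.037 0.044] 0.6987825632095337
cabtop 44 px [265.136 381.864] med [ 0.071 -0.01   0.098] rect [ 0.07  -0.009] [0.011 0.06 ] 12.776268005371094
38 688 px [352.304 144.297] med [ 0.723 -0.264  0.037] rect [ 0.723 -0.264] [0.101 0.061] 79.68639373779297
38 26 px [485.346 337.808] med [ 0.158 -0.654  0.036] rect [ 0.158 -0.659] [0.017 0.029] 65.03726959228516
38 50 px [262.38 372.22] med [ 0.075 -0.003  0.035] rect [ 0.08  -0.004] [0.022 0.073] 5.104544639587402
65-70 106 px [144.792 147.094] med [0.705 0.327 0.069] rect [0.705 0.328] [0.032 0.029] 84.9423828125
65-70 258 px [374.837 242.174] med [ 0.442 -0.317  0.065] rect [ 0.441 -0.318] [0.041 0.057] 28.791597366333008
65-70 63 px [491.27  345.524] med [ 0.145 -0.654  0.068] rect [ 0.139 -0.662] [0.025 0.061] 88.949951171875
65-70 53 px [258.377 377.132] med [0.074 0.008 0.0
[... 461 characters left out ...]
0.1837414652109146
86 27 px [ 19.667 369.741] med [0.081 0.67  0.082] rect [0.08  0.671] [0.005 0.032] 61.73404312133789
86 77 px [261.416 379.169] med [ 0.072 -0.     0.083] rect [ 0.076 -0.   ] [0.076 0.018] 89.9683609008789
pull/rackwalls 120 px [232.158 231.683] med [0.467 0.079 0.057] rect [0.476 0.08 ] [0.08  0.034] 83.37815856933594
pull/rackwalls 108 px [369.88 233.5 ] med [ 0.467 -0.305  0.056] rect [ 0.465 -0.305] [0.024 0.057] 25.677583694458008
pull/rackwalls 30 px [374.2   250.833] med [ 0.416 -0.316  0.056] rect [ 0.417 -0.317] [0.01  0.036] 19.093095779418945
pull/rackwalls 44 px [379.591 253.25 ] med [ 0.411 -0.332  0.054] rect [ 0.409 -0.333] [0.008 0.053] 27.809663772583008
```

Run:
```python
from h import *
np.set_printoptions(precision=4,suppress=True,linewidth=200)
c=np.load('pics/top0.npz');W=cloud(c)
def comp(m,name,mn=25):
    n,l,s,ce=cv2.connectedComponentsWithStats(m.astype(np.uint8))
    for i in range(1,n):
        if s[i,4]>mn:
            P=W[l==i]; r=cv2.minAreaRect(P[:,:2].astype(np.float32)); print(name,s[i,4],'px',ce[i],'med',np.median(P,0),'rect',np.array(r[0]),np.array(r[1])*1e3,r[2])
near=lambda x,y,r:(np.hypot(W[...,0]-x,W[...,1]-y)<r)
comp(near(.441,-.318,.13)&(W[...,2]>.006),'rackall')
comp(near(.441,-.318,.13)&(W[...,2]>.035)&(W[...,2]<.048),'axle',5)
hsv=cv2.cvtColor(c['frame'],cv2.COLOR_RGB2HSV)
print(hsv[225,149],hsv[320,200], W[225,149],W[300,300])
comp(near(.47,.32,.14)&(hsv[...,1]>100),'mat')
# drawer frame
a=np.deg2rad(-7.16);X=np.array([np.cos(a),np.sin(a)]);Y=np.array([-X[1],X[0]])
comp(near(.575,.07,.07)&(W[...,2]>.045)&(W[...,2]<.082),'forks',5)
for n in('top','side'):
    c=np.load(f'pics/{n}0.npz');W=cloud(c)
    m=near(.575,.07,.07)&(W[...,2]>.04)&(W[...,2]<.082); P=W[m]
    d=P[:,:2]-np.array([.5,.077]); print(n);
    q=np.c_[d@X,d@Y,P[:,2]]*1e3; print(q[(q[:,0]>20)&(abs(q[:,1])<60)][::2].round(0).astype(int).tolist())
```

```text
rackall 1654 px [369.1753 242.1324] med [ 0.4406 -0.3055  0.0125] rect [ 0.441  -0.3175] [ 92.113  162.4079] 26.936826705932617
axle 8 px [364.5 231. ] med [ 0.4724 -0.294   0.0394] rect [ 0.4726 -0.2944] [ 0.9856 24.1347] 26.513690948486328
axle 34 px [388.     233.8235] med [ 0.4636 -0.3624  0.0411] rect [ 0.4641 -0.3621] [ 9.5887 29.6258] 24.98434066772461
axle 85 px [363.3294 249.9412] med [ 0.4187 -0.2866  0.0422] rect [ 0.4168 -0.3007] [80.8244 42.61  ] 67.76821899414062
[ 18 117 129] [ 10  34 114] [0.4882 0.3243 0.0085] [ 0.2739 -0.1133  0.0029]
mat 2887 px [148.3713 225.364 ] med [0.4878 0.3271 0.0034] rect [0.4873 0.3287] [171.312  149.3233] 73.53119659423828
forks 22 px [223.6818 190.0909] med [0.5847 0.1034 0.0722] rect [0.5852 0.1043] [ 9.6214 12.1313] 79.7970199584961
forks 18 px [250.6667 194.1667] med [0.5743 0.0285 0.0697] rect [0.5747 0.0298] [ 8.4559 10.5936] 88.4030532836914
forks 20 px [222.5 199. ] med [0.56   0.107  0.0683] rect [0.5613 0.1071] [ 9.4288 13.065 ] 87.22772216796875
forks 16 px [249.6875 202.75  ] med [0.5493 0.0312 0.0721] rect [0.5503 0.0325] [10
[... 2454 characters left out ...]
 [77, 36, 54], [60, 40, 64], [55, 43, 70], [52, 36, 61], [84, 42, 55], [80, 42, 57], [77, 35, 49], [60, 43, 64], [55, 42, 65], [52, 35, 56], [84, 42, 52], [80, 41, 53], [77, 36, 47], [62, 42, 59], [58, 42, 60], [53, 42, 61], [87, 41, 47], [82, 43, 50], [78, 42, 50], [75, 35, 42], [70, 35, 44], [66, 32, 41], [60, 42, 57], [55, 42, 57], [52, 33, 47], [84, 42, 45], [80, 41, 45], [76, 39, 43], [72, 37, 42], [68, 35, 42], [62, 42, 52], [57, 42, 53], [53, 41, 54], [87, 42, 41], [82, 43, 43], [77, 44, 46], [73, 42, 44], [69, 39, 42], [65, 39, 43], [60, 42, 48], [55, 41, 49], [73, 44, 43], [68, 42, 42], [64, 40, 41], [59, 42, 46], [55, 43, 48], [66, 43, 41], [61, 44, 44], [57, 42, 42], [53, 42, 43]]
```

```bash
cat >> h.py <<'E'
def T():
    o=ctrl.get_obs();q=o['eef_rot'];return np.array(o['eef_pos']),Rn.from_quat(np.array(q)[[1,2,3,0]]),o
def down(yaw):
    a=np.deg2rad(yaw);x=[np.cos(a),np.sin(a),0];y=[0,0,-1.];return Rn.from_matrix(np.c_[x,y,np.cross(x,y)])
def plan(pos,yaw,n,grip,gain=1.):
    p,R,o=T(); D=np.array(pos)-p; rv=(R.inv()*down(yaw)).as_rotvec()
    print('t',o['time_s'],'p',p.round(4),'D',D.round(4),'rv',rv.round(3),'F',np.round(o['wrist_force'],1),'op',round(o['opening']*8.54,2))
    out=[]
    for i in range(n):
        s=R.inv().apply(D/n)*100*gain; out.append([[round(v,2)+0 for v in s],[round(v,3)+0 for v in rv/n*gain],grip]); R=R*Rn.from_rotvec(rv/n)
    print(str(out).replace(' ',''))
E
python3 -c "
from h import *
plan([.441,-.3175,.2],-63.1,24,8.54)"
```

```text
t 0.1 p [0.2155 0.5326 0.2305] D [ 0.2255 -0.8501 -0.0305] rv [ 2.000e-03  2.287e+00 -1.000e-03] F [-0.1  0.3 -0.9] op 8.52
[[[np.float64(-2.93),np.float64(0.13),np.float64(-2.2)],[np.float64(0.0),np.float64(0.095),np.float64(0.0)],8.54],[[np.float64(-2.71),np.float64(0.13),np.float64(-2.47)],[np.float64(0.0),np.float64(0.095),np.float64(0.0)],8.54],[[np.float64(-2.46),np.float64(0.13),np.float64(-2.72)],[np.float64(0.0),np.float64(0.095),np.float64(0.0)],8.54],[[np.float64(-2.19),np.float64(0.13),np.float64(-2.94)],[np.float64(0.0),np.float64(0.095),np.float64(0.0)],8.54],[[np.float64(-1.9),np.float64(0.13),np.float64(-3.13)],[np.float64(0.0),np.float64(0.095),np.float64(0.0)],8.54],[[np.float64(-1.59),np.float64(0.13),np.float64(-3.3)],[np.float64(0.0),np.float64(0.095),np.float64(0.0)],8.54],[[np.float64(-1.27),np.float64(0.13),np.float64(-3.44)],[np.float64(0.0),np.float64(0.095),np.float64(0.0)],8.54],[[np.float64(-0.94),np.float64(0.13),np.float64(-3.54)],[np.float64(0.0),np.float64(0.095),np.float64(0.0)],8.54],[[np.float64(-0.6),np.float64(0.13),np.float64(-3.61)],[np.float64
[... 1040 characters left out ...]
,np.float64(0.0)],8.54],[[np.float64(2.6),np.float64(0.13),np.float64(-2.58)],[np.float64(0.0),np.float64(0.095),np.float64(0.0)],8.54],[[np.float64(2.83),np.float64(0.13),np.float64(-2.32)],[np.float64(0.0),np.float64(0.095),np.float64(0.0)],8.54],[[np.float64(3.04),np.float64(0.13),np.float64(-2.04)],[np.float64(0.0),np.float64(0.095),np.float64(0.0)],8.54],[[np.float64(3.22),np.float64(0.13),np.float64(-1.74)],[np.float64(0.0),np.float64(0.095),np.float64(0.0)],8.54],[[np.float64(3.37),np.float64(0.13),np.float64(-1.43)],[np.float64(0.0),np.float64(0.095),np.float64(0.0)],8.54],[[np.float64(3.49),np.float64(0.13),np.float64(-1.1)],[np.float64(0.0),np.float64(0.095),np.float64(0.0)],8.54]]
```

```bash
cat >> h.py <<'E'
def go(pos,yaw):
    "total shift in present tool axes (cm), then total turn"
    p,R,o=T(); D=np.array(pos)-p
    print('t',round(o['time_s'],2),'p',p.round(4),'yaw',np.rad2deg(np.arctan2(*R.as_matrix()[[1,0],0])).round(2),'tot cm',(R.inv().apply(D)*100).round(2),'rv',(R.inv()*down(yaw)).as_rotvec().round(3),'F',np.round(o['wrist_force'],1),'tq',np.round(o['torque'],2),'op',round(o['opening']*8.54,2))
E
python3 -m jog '[[[-2.93,0.1,-2.2],[0,0,0],8.54],[[-2.93,0.1,-2.2],[0,0,0],8.54],[[-2.93,0.1,-2.2],[0,0,0],8.54],[[-2.93,0.1,-2.2],[0,0,0],8.54],[[-2.93,0.1,-2.2],[0,0,0],8.54],[[-2.93,0.1,-2.2],[0,0,0],8.54],[[-2.93,0.1,-2.2],[0,0,0],8.54],[[-2.93,0.1,-2.2],[0,0,0],8.54],[[-2.93,0.1,-2.2],[0,0,0],8.54],[[-2.93,0.1,-2.2],[0,0,0],8.54],[[-2.93,0.1,-2.2],[0,0,0],8.54],[[-2.93,0.1,-2.2],[0,0,0],8.54]]'
python3 -c "
from h import *
go([.441,-.3175,.2],-63.1)"
```

```text
time_s: 1.1
eef_pos: [0.3272, 0.0951, 0.213]
eef_rot: [-0.583, 0.584, 0.397, -0.402]
wrist_force: [1.4, 0.1, -0.3]
opening: 0.998
t 1.1 p [0.3272 0.0951 0.213 ] yaw 68.81 tot cm [-34.35   1.42 -25.53] rv [ 0.005  2.302 -0.006] F [ 1.4  0.1 -0.3] tq [ 0.02 -0.07 -0.  ] op 8.52
```

```bash
python3 -m jog '[[[-2.9,0.1,-2.15],[0,0,0],8.54],[[-2.9,0.1,-2.15],[0,0,0],8.54],[[-2.9,0.1,-2.15],[0,0,0],8.54],[[-2.9,0.1,-2.15],[0,0,0],8.54],[[-2.9,0.1,-2.15],[0,0,0],8.54],[[-2.9,0.1,-2.15],[0,0,0],8.54],[[-2.9,0.1,-2.15],[0,0,0],8.54],[[-2.9,0.1,-2.15],[0,0,0],8.54],[[-2.9,0.1,-2.15],[0,0,0],8.54],[[-2.9,0.1,-2.15],[0,0,0],8.54],[[-2.9,0.1,-2.15],[0,0,0],8.54],[[-1.5,0.1,-1.1],[0,0,0],8.54]]' >/dev/null
python3 -m jog '[[[0,0,0],[0,0.12,0],8.54],[[0,0,0],[0,0.12,0],8.54],[[0,0,0],[0,0.12,0],8.54],[[0,0,0],[0,0.12,0],8.54],[[0,0,0],[0,0.12,0],8.54],[[0,0,0],[0,0.12,0],8.54],[[0,0,0],[0,0.12,0],8.54],[[0,0,0],[0,0.12,0],8.54],[[0,0,0],[0,0.12,0],8.54],[[0,0,0],[0,0.12,0],8.54],[[0,0,0],[0,0.12,0],8.54],[[0,0,0],[0,0.12,0],8.54]]' >/dev/null
python3 -m jog '[[[0,0,0],[0,0.12,0],8.54],[[0,0,0],[0,0.12,0],8.54],[[0,0,0],[0,0.12,0],8.54],[[0,0,0],[0,0.12,0],8.54],[[0,0,0],[0,0.12,0],8.54],[[0,0,0],[0,0.12,0],8.54],[[0,0,0],[0,0.1,0],8.54],[[0,0,0],[0,0,0],8.54]]'
python3 -c "
from h import *
go([.441,-.3175,.15],-63.1)"
```

```text
time_s: 3.77
eef_pos: [0.4291, -0.3323, 0.1872]
eef_rot: [0.591, -0.59, 0.396, -0.382]
wrist_force: [0.2, 0.3, 0.4]
opening: 0.998
t 3.77 p [ 0.4291 -0.3323  0.1872] yaw -66.77 tot cm [-0.83  3.72  1.71] rv [ 0.01  -0.064 -0.018] F [0.2 0.3 0.4] tq [ 0.03 -0.04 -0.  ] op 8.52
```

```bash
python3 -m jog '[[[-0.4,1.5,0.8],[0.005,-0.032,-0.009],8.54],[[-0.4,1.5,0.9],[0.005,-0.032,-0.009],8.54],[[0,1.5,0],[0,0,0],8.54],[[0,1.5,0],[0,0,0],8.54],[[0,1.5,0],[0,0,0],8.54],[[0,1,0],[0,0,0],8.54],[[0,0,0],[0,0,0],8.54]]'
python3 - <<'E'
from h import *
go([.441,-.3175,.045],-63.1)
a=shot('top','top1');b=shot('side','side1')
im=np.hstack([cv2.resize(a['frame'][160:310,290:440],(400,400)),cv2.resize(b['frame'][60:210,240:390],(400,400))])
cv2.imwrite('pics/c1.png',im[:,:,::-1])
E
```

```text
time_s: 4.35
eef_pos: [0.4414, -0.317, 0.0985]
eef_rot: [0.607, -0.607, 0.362, -0.363]
wrist_force: [-0.7, -0.6, -0.7]
opening: 0.998
t 4.35 p [ 0.4414 -0.317   0.0985] yaw -61.63 tot cm [ 0.02  5.35 -0.06] rv [-0.001  0.026  0.001] F [-0.7 -0.6 -0.7] tq [-0.02  0.01 -0.02] op 8.52
```

View pics/c1.png

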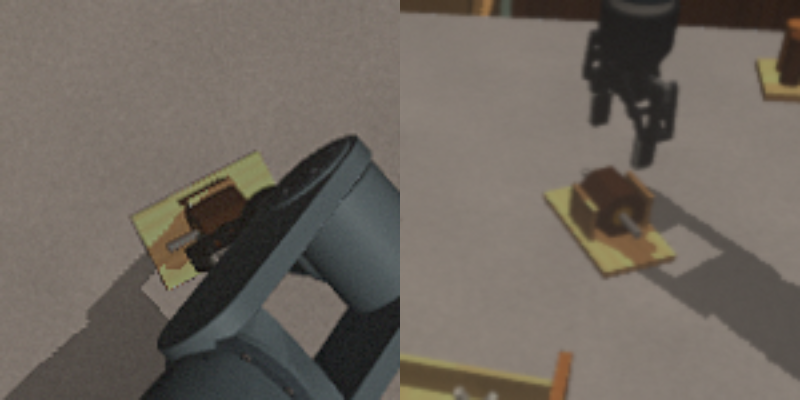

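The crop shows the fingers straddling the roller along its axle, above both end faces. Descending.

```bash
python3 -m jog '[[[0,1.2,0],[0,0.02,0],8.54],[[0,1.2,0],[0,0,0],8.54],[[0,1.2,0],[0,0,0],8.54],[[0,1.0,0],[0,0,0],8.54],[[0,0.5,0],[0,0,0],8.54],[[0,0,0],[0,0,0],8.54]]' | tail -2
python3 -c "
from h import *
go([.441,-.3175,.045],-63.1)"
```

```text
wrist_force: [-0.2, 1.0, -0.2]
opening: 0.994
t 4.95 p [ 0.4445 -0.3209  0.0483] yaw -62.89 tot cm [-0.47  0.33 -0.16] rv [-0.003  0.004  0.011] F [-0.2  1.  -0.2] tq [ 0.03  0.01 -0.02] op 8.49
```

```bash
python3 -m jog '[[[-0.45,0.3,-0.15],[0,0,0.01],8.54],[[0,0,0],[0,0,0],8.54],[[0,0,0],[0,0,0],6.5],[[0,0,0],[0,0,0],5],[[0,0,0],[0,0,0],4.5],[[0,0,0],[0,0,0],4.5],[[0,0,0],[0,0,0],4.5],[[0,0,0],[0,0,0],4.5],[[0,0,0],[0,0,0],4.5],[[0,0,0],[0,0,0],4.5]]'
python3 -c "
from h import *
go([.441,-.3175,.045],-63.1)"
```

```text
time_s: 5.78
eef_pos: [0.441, -0.3174, 0.0459]
eef_rot: [0.604, -0.602, 0.368, -0.37]
wrist_force: [0.2, -0.6, -2.0]
opening: 0.64
t 5.78 p [ 0.441  -0.3174  0.0459] yaw -62.87 tot cm [ 0.01  0.09 -0.01] rv [-0.003  0.004  0.   ] F [ 0.2 -0.6 -2. ] tq [-0.   -0.03  0.03] op 5.46
```

```bash
python3 -m jog '[[[0,0,0],[0,0,0],3],[[0,-0.4,0],[0,0,0],3],[[0,-0.6,0],[0,0,0],3],[[0,-1,0],[0,0,0],3],[[0,-1,0],[0,0,0],3],[[0,-1,0],[0,0,0],3],[[0,-1,0],[0,0,0],3],[[0,-1.5,0],[0,0,0],3],[[0,-1.5,0],[0,0,0],3],[[0,-1.5,0],[0,0,0],3],[[0,-1.5,0],[0,0,0],3],[[0,0,0],[0,0,0],3]]'
python3 - <<'E'
from h import *
go([.487,.3287,.17],-63.1)
a=shot('top','top2');b=shot('side','side2')
im=np.hstack([cv2.resize(a['frame'][160:310,290:440],(400,400)),cv2.resize(b['frame'][60:210,240:390],(400,400))])
cv2.imwrite('pics/c2.png',im[:,:,::-1])
E
```

```text
time_s: 6.78
eef_pos: [0.4408, -0.3176, 0.1687]
eef_rot: [0.604, -0.603, 0.367, -0.37]
wrist_force: [-0.1, -0.8, -2.0]
opening: 0.634
t 6.78 p [ 0.4408 -0.3176  0.1687] yaw -62.86 tot cm [-55.4   -0.16  33.6 ] rv [-0.004  0.004  0.003] F [-0.1 -0.8 -2. ] tq [-0.09 -0.08 -0.04] op 5.41
```

View pics/c2.png

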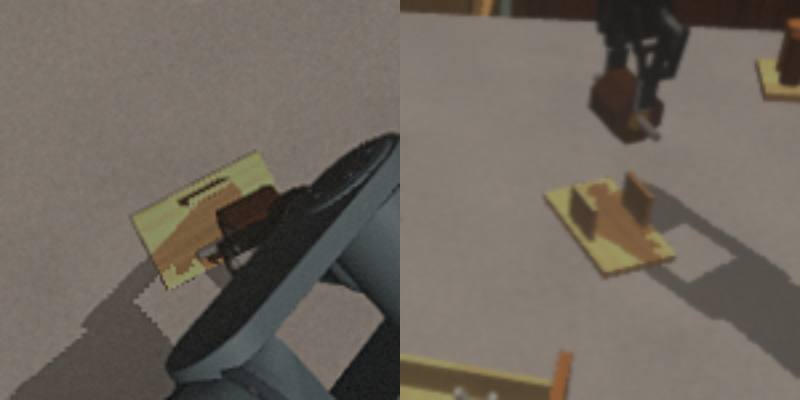

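The roller is out of the rack, axle level. Carrying it to the mat.

```bash
python3 -m jog '[[[-0.9,0,0.55],[0,0,0],3],[[-1.8,0,1.1],[0,0,0],3],[[-2.3,0,1.4],[0,0,0],3],[[-2.3,0,1.4],[0,0,0],3],[[-2.3,0,1.4],[0,0,0],3],[[-2.3,0,1.4],[0,0,0],3],[[-2.3,0,1.4],[0,0,0],3],[[-2.3,0,1.4],[0,0,0],3],[[-2.3,0,1.4],[0,0,0],3],[[-2.3,0,1.4],[0,0,0],3],[[-2.3,0,1.4],[0,0,0],3],[[-2.3,0,1.4],[0,0,0],3]]' | grep -E 'pos|opening'
python3 -m jog '[[[-2.3,0,1.4],[0,0,0],3],[[-2.3,0,1.4],[0,0,0],3],[[-2.3,0,1.4],[0,0,0],3],[[-2.3,0,1.4],[0,0,0],3],[[-2.3,0,1.4],[0,0,0],3],[[-2.3,0,1.4],[0,0,0],3],[[-2.3,0,1.4],[0,0,0],3],[[-2.3,0,1.4],[0,0,0],3],[[-2.3,0,1.4],[0,0,0],3],[[-2,0,1.2],[0,0,0],3],[[-1,0,0.6],[0,0,0],3],[[0,0,0],[0,0,0],3]]' | grep -E 'pos|opening'
python3 -c "
from h import *
go([.4873,.3287,.07],-63.1)"
```

```text
eef_pos: [0.4512, 0.0037, 0.1532]
opening: 0.639
eef_pos: [0.4531, 0.304, 0.1416]
opening: 0.641
t 8.88 p [0.4531 0.304  0.1416] yaw -63.05 tot cm [-0.39  7.02  4.43] rv [ 0.037  0.002 -0.036] F [-0.6  0.4 -2.9] tq [-0.02 -0.07 -0.02] op 5.48
```

```bash
python3 -m jog '[[[-0.1,0.8,1.1],[0.012,0,-0.012],3],[[-0.1,0.8,1.1],[0.012,0,-0.012],3],[[-0.1,0.8,1.1],[0.012,0,-0.012],3],[[-0.1,0.8,1.1],[0,0,0],3],[[0,0.8,0],[0,0,0],3],[[0,0.8,0],[0,0,0],3],[[0,0.8,0],[0,0,0],3],[[0,0.8,0],[0,0,0],3],[[0,0.5,0],[0,0,0],3],[[0,0,0],[0,0,0],3]]' | grep -E 'pos|opening'
python3 -c "
from h import *
go([.4873,.3287,.0395],-63.1)"
```

```text
eef_pos: [0.4816, 0.3215, 0.0603]
opening: 0.635
t 9.72 p [0.4816 0.3215 0.0603] yaw -62.99 tot cm [-0.39  2.07  0.87] rv [0.017 0.002 0.002] F [-0.6  0.3 -3.3] tq [-0.04 -0.07 -0.02] op 5.42
```

```bash
python3 -m jog '[[[-0.3,0,0.6],[0.012,0,0],3],[[0,0,0],[0.005,0,0],3],[[0,0.5,0],[0,0,0],3],[[0,0.5,0],[0,0,0],3],[[0,0.3,0],[0,0,0],3],[[0,0.2,0],[0,0,0],3],[[0,0,0],[0,0,0],3]]' | grep -E 'pos|opening|force'
python3 -c "
from h import *
go([.4873,.3287,.0395],-63.1)"
```

```text
eef_pos: [0.4868, 0.3277, 0.0452]
wrist_force: [-0.0, 0.3, -3.6]
opening: 0.64
t 10.3 p [0.4868 0.3277 0.0452] yaw -62.99 tot cm [-0.07  0.57  0.08] rv [-0.005  0.002  0.003] F [-0.   0.3 -3.6] tq [-0.02  0.04 -0.03] op 5.47
```

```bash
python3 -m jog '[[[0,0.2,0],[0,0,0],3],[[0,0.15,0],[0,0,0],3],[[0,0,0],[0,0,0],3]]' | grep -E 'pos|force'
python3 -m jog '[[[0,0.1,0],[0,0,0],3],[[0,0,0],[0,0,0],3]]' | grep -E 'pos|force'
python3 -m jog '[[[0,0.1,0],[0,0,0],3],[[0,0,0],[0,0,0],3]]' | grep -E 'pos|force'
```

```text
eef_pos: [0.487, 0.3277, 0.0414]
wrist_force: [-0.3, 0.2, -3.8]
eef_pos: [0.487, 0.3277, 0.0403]
wrist_force: [1.1, -0.4, -3.6]
eef_pos: [0.4877, 0.328, 0.0402]
wrist_force: [0.7, 0.4, -3.4]
```

```bash
python3 -m jog '[[[0,0.1,0],[0,0,0],3],[[0,0,0],[0,0,0],3]]' | grep -E 'pos|force'
python3 -m jog '[[[0,0.1,0],[0,0,0],3],[[0,0,0],[0,0,0],3]]' | grep -E 'pos|force'
```

```text
eef_pos: [0.4883, 0.3282, 0.0401]
wrist_force: [0.7, -1.1, -3.9]
eef_pos: [0.4888, 0.3285, 0.04]
wrist_force: [-0.1, 0.1, -2.9]
```

```bash
python3 -m jog '[[[0,0,0],[0,0,0],5.7],[[0,0,0],[0,0,0],6],[[0,0,0],[0,0,0],6.5],[[0,0,0],[0,0,0],7.5],[[0,0,0],[0,0,0],8.5],[[0,0,0],[0,0,0],8.5]]' | grep -E 'pos|force|open'
python3 -m jog '[[[0,-0.5,0],[0,0,0],8.5],[[0,-1,0],[0,0,0],8.5],[[0,-2,0],[0,0,0],8.5],[[0,-3,0],[0,0,0],8.5],[[0,-3,0],[0,0,0],8.5],[[0,-2,0],[0,0,0],8.5]]' | grep -E 'pos|force|open'
python3 -m jog '[[[0,0,0],[0,-0.12,0],8.5],[[0,0,0],[0,-0.12,0],8.5],[[0,0,0],[0,-0.12,0],8.5],[[0,0,0],[0,-0.12,0],8.5],[[0,0,0],[0,-0.12,0],8.5],[[0,0,0],[0,-0.12,0],8.5],[[0,0,0],[0,-0.12,0],8.5],[[0,0,0],[0,-0.12,0],8.5],[[0,0,0],[0,-0.12,0],8.5],[[0,0,0],[0,-0.12,0],8.5],[[0,0,0],[0,-0.12,0],8.5],[[0,0,0],[0,-0.12,0],8.5]]' | grep -E 'pos|force|open'
python3 - <<'E'
from h import *
go([.4873,.3287,.12],27)
a=shot('top','top3');b=shot('side','side3')
im=np.hstack([cv2.resize(a['frame'][140:290,80:230],(400,400)),cv2.resize(b['frame'][200:384,200:384],(400,400))])
cv2.imwrite('pics/c3.png',im[:,:,::-1])
E
```

```text
eef_pos: [0.4902, 0.329, 0.0407]
wrist_force: [-0.6, -0.1, -0.3]
opening: 0.997
eef_pos: [0.4848, 0.3269, 0.1568]
wrist_force: [1.0, -0.2, 0.4]
opening: 0.997
eef_pos: [0.4909, 0.33, 0.1803]
wrist_force: [-0.8, 0.7, 0.5]
opening: 0.997
t 13.22 p [0.4909 0.33   0.1803] yaw 22.69 tot cm [-0.54  6.02  0.04] rv [ 0.003 -0.075  0.027] F [-0.8  0.7  0.5] tq [ 0.01  0.01 -0.01] op 8.52
```

View pics/c3.png

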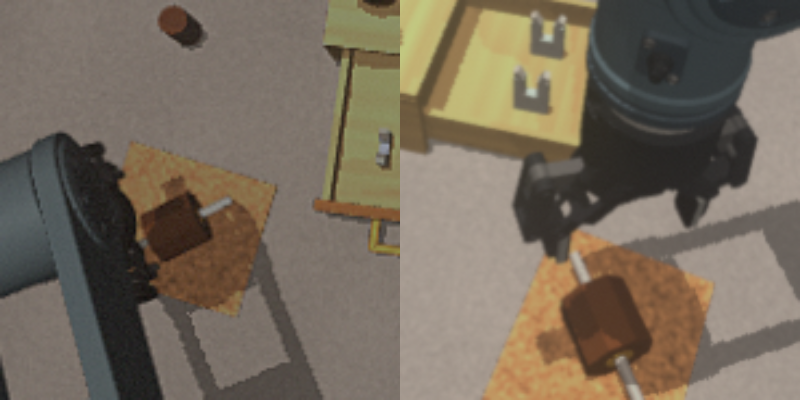

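The roller lies on a flat in the middle of the mat (top crop about (180,228)). Measuring its pose.

Run:
```python
from h import *
np.set_printoptions(precision=4,suppress=True,linewidth=200)
for n in('top3','side3'):
    c=np.load(f'pics/{n}.npz');W=cloud(c);hsv=cv2.cvtColor(c['frame'],cv2.COLOR_RGB2HSV)
    for z0,z1 in((.052,.066),(.03,.066)):
        m=(np.hypot(W[...,0]-.488,W[...,1]-.329)<.09)&(W[...,2]>z0)&(W[...,2]<z1)
        k,l,s,ce=cv2.connectedComponentsWithStats(m.astype(np.uint8))
        for i in range(1,k):
            if s[i,4]>40:
                P=W[l==i];r=cv2.minAreaRect(P[:,:2].astype(np.float32));print(n,z0,s[i,4],ce[i],np.median(P,0),np.array(r[0]),np.array(r[1])*1e3,r[2],np.percentile(P[:,2],95))
```

```text
top3 0.052 266 [143.5526 224.6842] [0.4878 0.3284 0.0582] [0.489  0.3283] [41.9562 58.4591] 18.92441749572754 0.06313940929908335
top3 0.03 481 [145.79  224.316] [0.4904 0.3236 0.0536] [0.4945 0.3189] [ 56.7732 105.4782] 26.422470092773438 0.0620874799935705
side3 0.052 767 [294.5398 344.7262] [0.4901 0.3297 0.0598] [0.4894 0.3266] [42.9565 56.5572] 26.90172576904297 0.06197674739663857
side3 0.03 1405 [294.0299 348.4242] [0.4903 0.3338 0.0536] [0.49   0.3256] [ 56.7582 127.3599] 27.433521270751953 0.06168406967282227
```

```bash
python3 -m jog '[[[-0.1,1.2,0],[0,-0.04,0.013],8.5],[[-0.1,1.2,0],[0,-0.035,0.013],8.5],[[0,1.2,0],[0,0,0],8.5],[[0,1.2,0],[0,0,0],8.5],[[0,1.2,0],[0,0,0],8.5],[[0,1,0],[0,0,0],8.5],[[0,1,0],[0,0,0],8.5],[[0,0,0],[0,0,0],8.5]]' | grep -E 'pos|force|open'
python3 -c "
from h import *
go([.4893,.3278,.012],27)"
```

```text
eef_pos: [0.4908, 0.3297, 0.0984]
wrist_force: [-1.4, -0.5, -1.2]
opening: 0.996
t 13.98 p [0.4908 0.3297 0.0984] yaw 25.48 tot cm [-0.27  8.64 -0.08] rv [ 0.004 -0.027  0.006] F [-1.4 -0.5 -1.2] tq [-0.02  0.04  0.02] op 8.5
```

```bash
python3 -m jog '[[[-0.25,1,-0.1],[0,-0.03,0.005],8.5],[[0,1.2,0],[0,0,0],8.5],[[0,1.2,0],[0,0,0],8.5],[[0,1.2,0],[0,0,0],8.5],[[0,1.2,0],[0,0,0],8.5],[[0,1,0],[0,0,0],8.5],[[0,0.8,0],[0,0,0],8.5],[[0,0.3,0],[0,0,0],8.5],[[0,0,0],[0,0,0],8.5]]' | grep -E 'pos|force|open'
python3 -c "
from h import *
go([.4893,.3278,.012],27)"
```

```text
eef_pos: [0.4891, 0.3277, 0.0111]
wrist_force: [-0.6, -1.1, 0.3]
opening: 0.993
t 14.73 p [0.4891 0.3277 0.0111] yaw 26.96 tot cm [ 0.03 -0.09  0.  ] rv [ 0.003 -0.001  0.   ] F [-0.6 -1.1  0.3] tq [-0.01 -0.   -0.03] op 8.48
```

```bash
python3 -m jog '[[[0,-0.1,0],[0,0,0],7],[[0,0,0],[0,0,0],6.2],[[0,0,0],[0,0,0],5.8],[[0,0,0],[0,0,0],5.4],[[0,0,0],[0,0,0],5],[[0,0,0],[0,0,0],4],[[0,0,0],[0,0,0],3],[[0,0,0],[0,0,0],3],[[0,0,0],[0,0,0],3]]' | grep -E 'pos|force|open'
python3 -c "
from h import *
go([.4893,.3278,.012],27)"
python3 -m jog '[[[0,-0.4,0],[0,0,0],3],[[0,-0.8,0],[0,0,0],3],[[0,-1.2,0],[0,0,0],3],[[0,-1.5,0],[0,0,0],3],[[0,-1.5,0],[0,0,0],3],[[0,-1.5,0],[0,0,0],3],[[0,-1.5,0],[0,0,0],3],[[0,-1.5,0],[0,0,0],3],[[0,-1.5,0],[0,0,0],3],[[0,-1.5,0],[0,0,0],3],[[0,0,0],[0,0,0],3]]' | grep -E 'pos|force|open'
python3 -c "
from h import *
go([.5685,.0684,.14],-7.1)"
```

```text
eef_pos: [0.4893, 0.3279, 0.0131]
wrist_force: [0.1, 0.2, -1.6]
opening: 0.643
t 15.48 p [0.4893 0.3279 0.0131] yaw 26.96 tot cm [-0.    0.11 -0.01] rv [ 0.003 -0.001  0.001] F [ 0.1  0.2 -1.6] tq [-0.03 -0.04 -0.02] op 5.49
eef_pos: [0.4888, 0.3283, 0.1571]
wrist_force: [0.5, 0.4, -1.4]
opening: 0.647
t 16.4 p [0.4888 0.3283 0.1571] yaw 26.97 tot cm [ -4.69   1.79 -26.78] rv [0.002 0.595 0.005] F [ 0.5  0.4 -1.4] tq [ 0.05 -0.05 -0.08] op 5.53
```

```bash
python3 -m jog '[[[0,0,0],[0,0.06,0],3],[[0,0,0],[0,0.1,0],3],[[0,0,0],[0,0.1,0],3],[[0,0,0],[0,0.1,0],3],[[0,0,0],[0,0.1,0],3],[[0,0,0],[0,0.1,0],3],[[0,0,0],[0,0.04,0],3],[[0,0,0],[0,0,0],3]]' | grep -E 'pos|force|open'
python3 -c "
from h import *
go([.5685,.0684,.14],-7.1)"
```

```text
eef_pos: [0.4882, 0.3282, 0.1604]
wrist_force: [-0.1, 0.4, -3.6]
opening: 0.646
t 17.07 p [0.4882 0.3282 0.1604] yaw -9.09 tot cm [ 12.02   2.1  -24.39] rv [-0.002 -0.035  0.01 ] F [-0.1  0.4 -3.6] tq [-0.    0.03 -0.  ] op 5.52
```

```bash
python3 -m jog '[[[0.5,0,-1],[0,-0.03,0],3],[[1.0,0,-2.1],[0,0,0],3],[[1.0,0,-2.1],[0,0,0],3],[[1.0,0,-2.1],[0,0,0],3],[[1.0,0,-2.1],[0,0,0],3],[[1.0,0,-2.1],[0,0,0],3],[[1.0,0,-2.1],[0,0,0],3],[[1.0,0,-2.1],[0,0,0],3],[[1.0,0,-2.1],[0,0,0],3],[[1.0,0,-2.1],[0,0,0],3],[[1.0,0,-2.1],[0,0,0],3],[[0.5,0,-1],[0,0,0],3]]' | grep -E 'pos|force|open'
python3 -m jog '[[[0,0,0],[0,0,0],3]]' >/dev/null
python3 -c "
from h import *
go([.5685,.0684,.13],-7.1)"
```

```text
eef_pos: [0.5695, 0.0792, 0.1596]
wrist_force: [0.8, -0.4, -3.1]
opening: 0.645
t 18.15 p [0.5701 0.0771 0.1596] yaw -5.77 tot cm [-0.1   2.96 -0.88] rv [-0.002  0.023  0.008] F [-0.3  0.7 -3.7] tq [ 0.03  0.03 -0.  ] op 5.51
```

```bash
python3 -m jog '[[[-0.1,1,-0.45],[0,0.012,0.008],3],[[0,1,-0.45],[0,0.011,0],3],[[0,1,0],[0,0,0],3],[[0,1,0],[0,0,0],3],[[0,1,0],[0,0,0],3],[[0,1,0],[0,0,0],3],[[0,0,0],[0,0,0],3]]' | grep -E 'pos|force|open'
python3 - <<'E'
from h import *
go([.5685,.0684,.10],-7.1)
a=shot('top','top4');b=shot('side','side4')
im=np.hstack([cv2.resize(a['frame'][130:260,180:310],(400,400)),cv2.resize(b['frame'][150:310,190:350],(400,400))])
cv2.imwrite('pics/c4.png',im[:,:,::-1])
E
```

```text
eef_pos: [0.5647, 0.0721, 0.0913]
wrist_force: [-0.9, -0.3, -3.2]
opening: 0.647
t 18.73 p [0.5647 0.0721 0.0913] yaw -6.93 tot cm [ 0.42 -0.87 -0.32] rv [-0.003  0.003 -0.005] F [-0.9 -0.3 -3.2] tq [ 0.01  0.07 -0.05] op 5.52
```

View pics/c4.png

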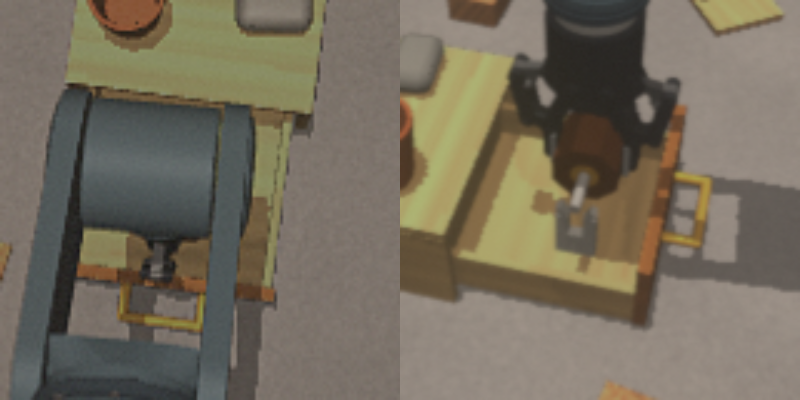

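Run:
```python
from h import *
c=np.load('pics/side4.npz');W=cloud(c);p,R,o=T()
a=np.deg2rad(-7.1);X=np.array([np.cos(a),np.sin(a)]);Y=np.array([-X[1],X[0]])
d=W[...,:2]-p[:2]; q=np.dstack([d@X,d@Y,W[...,2]])*1e3
m=(abs(q[...,0])<40)&(q[...,1]>29)&(q[...,1]<75)&(q[...,2]>96)&(q[...,2]<125)
print('axle',q[m].round(0).astype(int).tolist())
m=(abs(q[...,0])<40)&(q[...,1]>25)&(q[...,1]<60)&(q[...,2]>40)&(q[...,2]<82)
print('fork',q[m].round(0).astype(int).tolist())
d=W[...,:2]-np.array([.5,.077]);q=np.dstack([d@X,d@Y,W[...,2]])*1e3
m=(q[...,2]>83)&(q[...,2]<88)&(abs(q[...,0])<15)&(abs(q[...,1])<100); print('front',np.percentile(q[m],[5,50,95],axis=0))
```

```text
axle [[12, 29, 123], [1, 30, 117], [-9, 29, 119], [12, 29, 110], [3, 31, 115], [0, 32, 117], [-2, 32, 117], [-3, 31, 116], [2, 33, 114], [0, 35, 117], [-2, 34, 116], [-4, 33, 115], [3, 38, 116], [1, 38, 116], [0, 36, 115], [-3, 37, 117], [-4, 35, 115], [-12, 29, 110], [3, 41, 116], [1, 40, 116], [-1, 40, 117], [-3, 38, 114], [-5, 37, 114], [2, 42, 115], [0, 45, 119], [-2, 41, 115], [-4, 42, 116], [-5, 38, 112], [4, 46, 116], [0, 45, 116], [-2, 44, 116], [-4, 44, 116], [3, 48, 115], [1, 48, 116], [-1, 49, 118], [-3, 47, 116], [-5, 45, 114], [3, 50, 114], [0, 51, 117], [-2, 51, 116], [-3, 49, 115], [-5, 47, 113], [4, 54, 115], [2, 55, 117], [0, 54, 117], [-2, 53, 116], [-4, 52, 115], [-5, 48, 110], [4, 55, 113], [1, 57, 116], [-1, 57, 117], [-3, 57, 117], [-4, 53, 113], [3, 59, 115], [0, 60, 117], [-1, 58, 116], [-3, 57, 114], [-5, 56, 114], [5, 60, 112], [2, 60, 113], [0, 62, 116], [-2, 61, 116], [-4, 61, 116], [-5, 57, 113], [3, 64, 115], [2, 63, 114], [-1, 65, 117], [-3, 65, 118], [-4, 62, 115], [4, 63, 110], [1, 64, 112], [-1, 64, 113], [-3, 65, 115], [-4, 63, 112], [3, 64, 109], [
[... 1919 characters left out ...]
1, 41], [-4, 38, 51], [-7, 39, 53], [-9, 39, 53], [-11, 38, 53], [-13, 38, 54], [-13, 28, 41], [18, 39, 41], [16, 38, 41], [14, 39, 43], [11, 40, 44], [9, 39, 44], [7, 38, 43], [5, 36, 42], [3, 37, 43], [1, 35, 41], [-1, 36, 43], [-4, 39, 48], [-6, 38, 48], [-9, 38, 49], [-11, 40, 52], [-13, 39, 51], [-14, 31, 41], [9, 40, 41], [7, 39, 42], [5, 39, 42], [2, 39, 43], [0, 38, 43], [-2, 37, 42], [-5, 40, 46], [-7, 39, 46], [-9, 40, 47], [-11, 40, 48], [-13, 39, 48], [0, 40, 41], [-4, 39, 41], [-7, 38, 41], [-9, 40, 44], [-11, 38, 42], [-14, 40, 45], [-11, 40, 41]]
front [[ -4.23020228 -83.82530557  84.34397525]
 [  1.16592139  13.99616473  86.25906464]
 [  6.62041167  90.90289651  87.62623947]]
```

```bash
python3 -m jog '[[[0.2,0,-0.2],[0,0.003,-0.004],3],[[0.2,0,-0.15],[0,0,0],3],[[0,0.5,0],[0,0,0],3],[[0,0.6,0],[0,0,0],3],[[0,0.5,0],[0,0,0],3],[[0,0.5,0],[0,0,0],3],[[0,0,0],[0,0,0],3],[[0,0,0],[0,0,0],3]]' | grep -E 'pos|force|open'
python3 -c "
from h import *
go([.5685,.0684,.028],-7.1)"
```

```text
eef_pos: [0.5727, 0.0675, 0.0731]
wrist_force: [-1.0, -1.4, -3.3]
opening: 0.645
t 19.5 p [0.5727 0.0675 0.0731] yaw -7.12 tot cm [-0.47  4.5   0.03] rv [-0.004 -0.     0.008] F [-1.  -1.4 -3.3] tq [ 0.01 -0.03  0.05] op 5.51
```

```bash
python3 -m jog '[[[-0.45,0.2,0],[0,0,0.006],3],[[0,0.2,0],[0,0,0],3],[[0,0.2,0],[0,0,0],3],[[0,0.2,0],[0,0,0],3],[[0,0,0],[0,0,0],3],[[0,0,0],[0,0,0],3]]' | grep -E 'pos|force|open'
python3 -c "
from h import *
go([.5685,.0684,.028],-7.1)"
```

```text
eef_pos: [0.5676, 0.0682, 0.0642]
wrist_force: [0.4, 0.2, -2.8]
opening: 0.642
t 20.0 p [0.5676 0.0682 0.0642] yaw -7.11 tot cm [0.08 3.62 0.02] rv [-0.004 -0.     0.001] F [ 0.4  0.2 -2.8] tq [0.01 0.02 0.03] op 5.48
```

```bash
python3 -m jog '[[[0.08,0.2,0],[0,0,0],3],[[0,0.2,0],[0,0,0],3],[[0,0.2,0],[0,0,0],3],[[0,0,0],[0,0,0],3]]' | grep -E 'pos|force'
python3 -m jog '[[[0,0.2,0],[0,0,0],3],[[0,0.2,0],[0,0,0],3],[[0,0.2,0],[0,0,0],3],[[0,0,0],[0,0,0],3]]' | grep -E 'pos|force'
python3 -c "
from h import *
go([.5685,.0684,.028],-7.1)"
```

```text
eef_pos: [0.569, 0.0681, 0.058]
wrist_force: [-0.4, 0.3, -4.3]
eef_pos: [0.569, 0.0681, 0.0513]
wrist_force: [0.0, 0.4, -4.2]
t 20.67 p [0.569  0.0681 0.0513] yaw -7.11 tot cm [-0.06  2.33  0.02] rv [-0.004 -0.     0.002] F [ 0.   0.4 -4.2] tq [ 0.02 -0.    0.01] op 5.5
```

```bash
python3 -m jog '[[[-0.05,0.2,0],[0,0,0],3],[[0,0.2,0],[0,0,0],3],[[0,0,0],[0,0,0],3]]' | grep -E 'pos|force'
python3 -m jog '[[[0,0.2,0],[0,0,0],3],[[0,0.2,0],[0,0,0],3],[[0,0.2,0],[0,0,0],3],[[0,0,0],[0,0,0],3]]' | grep -E 'pos|force'
python3 -c "
from h import *
go([.5685,.0684,.028],-7.1)
b=shot('side','side5')
cv2.imwrite('pics/c5.png',cv2.resize(b['frame'][150:310,190:350],(600,600))[:,:,::-1])"
```

```text
eef_pos: [0.5684, 0.0682, 0.0468]
wrist_force: [-0.4, 0.2, -3.3]
eef_pos: [0.5684, 0.0682, 0.0402]
wrist_force: [0.6, 0.4, -3.2]
t 21.25 p [0.5684 0.0682 0.0402] yaw -7.11 tot cm [0.   1.22 0.01] rv [-0.004 -0.     0.002] F [ 0.6  0.4 -3.2] tq [-0.    0.05 -0.01] op 5.49
```

View pics/c5.png

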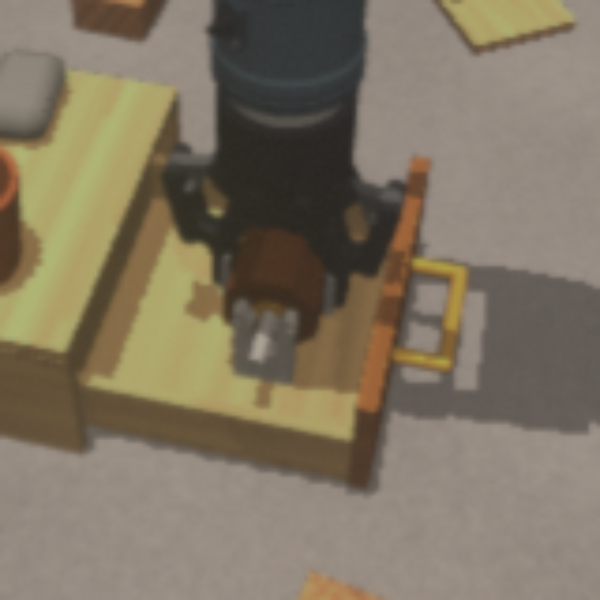

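Run:
```python
from h import *
a=np.deg2rad(-7.1);X=np.array([np.cos(a),np.sin(a)]);Y=np.array([-X[1],X[0]])
for f,p in(('side4',np.array([.5647,.0721,.0913])),('side5',np.array([.5684,.0682,.0402]))):
    W=cloud(np.load(f'pics/{f}.npz'));d=W[...,:2]-p[:2];q=np.dstack([d@X,d@Y,W[...,2]-p[2]])*1e3
    for lo,hi in((20,30),(30,40),(40,50),(50,60),(60,70),(70,80),(80,100)):
        m=(abs(q[...,1])<25)&(q[...,2]>lo)&(q[...,2]<hi)&(abs(q[...,0])<85)
        if f=='side5' and p[2]*1e3+hi<95: m&=q[...,0]<56
        if m.sum(): print(f,lo,hi,m.sum(),np.percentile(q[m][:,0],[0,5,50,95,100]).round(0))
```

```text
side4 20 30 41 [-40. -40. -30.  41.  41.]
side4 30 40 146 [-40. -36.  21.  35.  41.]
side4 40 50 302 [-44. -28.   0.  31.  49.]
side4 50 60 161 [-57. -51. -26.  54.  61.]
side4 60 70 123 [-60. -57. -21.  56.  62.]
side4 70 80 162 [-62. -56.  -6.  60.  64.]
side4 80 100 338 [-65. -60.   2.  61.  68.]
side5 20 30 40 [-74. -74. -29.  40.  41.]
side5 30 40 145 [-74. -38. -17.  33.  41.]
side5 40 50 363 [-74. -72.  -8.  28.  50.]
side5 50 60 152 [-58. -53. -28.  53.  59.]
side5 60 70 100 [-60. -57.  26.  59.  61.]
side5 70 80 133 [-61. -57.  -7.  58.  63.]
side5 80 100 302 [-66. -60.  -0.  61.  67.]
```

```bash
python3 -m jog '[[[0,0.2,0],[0,0,0],3],[[0,0.2,0],[0,0,0],3],[[0,0.2,0],[0,0,0],3],[[0,0,0],[0,0,0],3]]' | grep -E 'pos|force'
python3 -m jog '[[[0,0.2,0],[0,0,0],3],[[0,0.15,0],[0,0,0],3],[[0,0,0],[0,0,0],3]]' | grep -E 'pos|force'
python3 -c "
from h import *
go([.5685,.0684,.028],-7.1)"
python3 -m jog '[[[0,0.1,0],[0,0,0],3],[[0,0,0],[0,0,0],3]]' | grep -E 'pos|force'
python3 -m jog '[[[0,0.1,0],[0,0,0],3],[[0,0,0],[0,0,0],3]]' | grep -E 'pos|force'
```

```text
eef_pos: [0.5688, 0.0682, 0.034]
wrist_force: [-0.2, 0.7, -3.8]
eef_pos: [0.5688, 0.0682, 0.03]
wrist_force: [0.3, -0.4, -2.8]
t 21.88 p [0.5688 0.0682 0.03  ] yaw -7.11 tot cm [-0.03  0.2   0.01] rv [-0.004 -0.     0.002] F [ 0.3 -0.4 -2.8] tq [ 0.04  0.03 -0.  ] op 5.51
eef_pos: [0.5688, 0.0682, 0.0288]
wrist_force: [-0.6, -0.9, -3.0]
eef_pos: [0.5691, 0.0682, 0.0282]
wrist_force: [-0.6, 0.4, -1.4]
```

```bash
python3 -m jog '[[[0,0.08,0],[0,0,0],3],[[0,0,0],[0,0,0],3]]' | grep -E 'pos|force'
python3 -m jog '[[[0,0.08,0],[0,0,0],3],[[0,0,0],[0,0,0],3]]' | grep -E 'pos|force'
python3 -m jog '[[[0,0,0],[0,0,0],5.6],[[0,0,0],[0,0,0],5.8],[[0,0,0],[0,0,0],6.0],[[0,0,0],[0,0,0],6.2],[[0,0,0],[0,0,0],6.2],[[0,0,0],[0,0,0],6.2]]' | grep -E 'pos|force|open'
python3 -c "
from h import *
go([.5685,.0684,.12],-7.1)"
```

```text
eef_pos: [0.5695, 0.0682, 0.0282]
wrist_force: [-0.7, -0.2, -1.6]
eef_pos: [0.5698, 0.0682, 0.0281]
wrist_force: [-1.3, 0.1, 0.2]
eef_pos: [0.5714, 0.068, 0.0286]
wrist_force: [-0.1, -0.1, -0.4]
opening: 0.727
t 23.05 p [0.5714 0.068  0.0286] yaw -7.11 tot cm [-0.22 -9.14  0.04] rv [-0.004 -0.     0.008] F [-0.1 -0.1 -0.4] tq [0.04 0.01 0.04] op 6.2
```

```bash
python3 -m jog '[[[-0.2,-0.1,0],[0,0,0.005],6.3],[[0,-0.3,0],[0,0,0],6.3],[[0,-0.4,0],[0,0,0],6.3],[[0,0,0],[0,0,0],6.3]]' | grep -E 'pos|force|open'
python3 -m jog '[[[0,-0.4,0],[0,0,0],6.4],[[0,-0.5,0],[0,0,0],6.4],[[0,-0.5,0],[0,0,0],6.4],[[0,-0.5,0],[0,0,0],6.4],[[0,0,0],[0,0,0],6.4]]' | grep -E 'pos|force|open'
python3 -m jog '[[[0,-1,0],[0,0,0],7],[[0,-1,0],[0,0,0],7],[[0,-1.5,0],[0,0,0],7],[[0,-2,0],[0,0,0],7],[[0,-2,0],[0,0,0],7],[[0,-2,0],[0,0,0],7],[[0,0,0],[0,0,0],7]]' | grep -E 'pos|force|open'
python3 -c "
from h import *
go([.5685,.0684,.12],-7.1)
b=shot('side','side6')
cv2.imwrite('pics/c6.png',cv2.resize(b['frame'][150:310,190:350],(600,600))[:,:,::-1])"
```

```text
eef_pos: [0.5697, 0.0682, 0.0375]
wrist_force: [0.1, 0.2, 0.2]
opening: 0.742
eef_pos: [0.5696, 0.0682, 0.0591]
wrist_force: [0.7, -0.1, 0.2]
opening: 0.75
eef_pos: [0.5686, 0.0679, 0.1623]
wrist_force: [1.8, -0.2, 1.3]
opening: 0.82
t 24.38 p [0.5686 0.0679 0.1623] yaw -7.1 tot cm [-0.03  4.23  0.03] rv [-0.004 -0.     0.003] F [ 1.8 -0.2  1.3] tq [ 0.04 -0.04  0.02] op 7.0
```

View pics/c6.png

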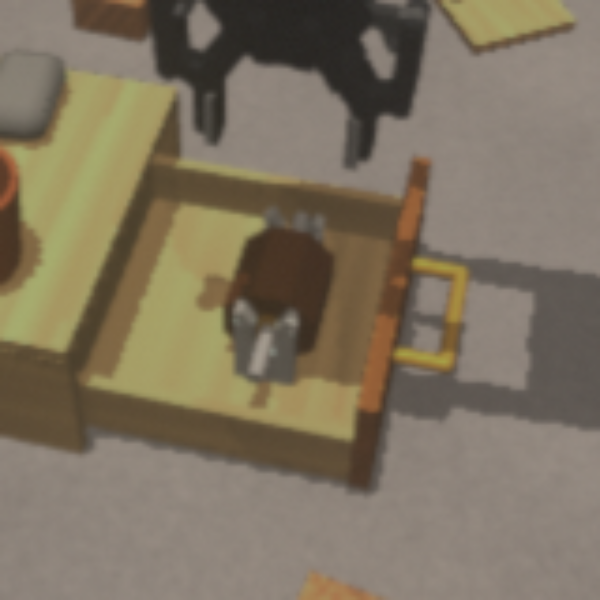

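The roller sits in both forks and the hand is clear. Moving in front of the pull to shut the drawer.

```bash
python3 - <<'E'
from h import *
W=cloud(np.load('pics/side6.npz'))
a=np.deg2rad(-7.1);X=np.array([np.cos(a),np.sin(a)]);Y=np.array([-X[1],X[0]])
d=W[...,:2]-np.array([.5685,.0684]);q=np.dstack([d@X,d@Y,W[...,2]])*1e3
m=(abs(q[...,0])<8)&(abs(q[...,1])<26)&(q[...,2]>60)&(q[...,2]<90);P=q[m]
A=np.c_[P[:,:2],np.ones(len(P))];print('top plane',np.linalg.lstsq(A,P[:,2],rcond=None)[0],m.sum())
for s in(1,-1):
    m=(abs(q[...,0])<6)&(s*q[...,1]>46)&(s*q[...,1]<66)&(q[...,2]>38)&(q[...,2]<65);print(s,q[m].round(0).astype(int).tolist()[:25])
E
python3 -m jog '[[[-0.8,0,0],[0,0,0],6],[[-1.6,0,0],[0,0,0],4],[[-2,0,0],[0,0,0],2],[[-2,0,0],[0,0,0],0],[[-2,0,0],[0,0,0],0],[[-2,0,0],[0,0,0],0],[[-2,0,0],[0,0,0],0],[[-1.2,0,0],[0,0,0],0],[[0,0,0],[0,0,0],0],[[0,0,0],[0,0,0],0]]' | grep -E 'pos|force|open'
python3 -c "
from h import *
go([.4295,.086,.038],-7.1)"
```

```text
top plane [-1.36525500e-02 -9.38645806e-03  7.52303147e+01] 130
1 [[5, 46, 50], [2, 49, 54], [1, 47, 52], [4, 50, 52], [2, 49, 51], [0, 49, 51], [-2, 48, 51], [-4, 46, 49], [4, 52, 51], [2, 51, 49], [-1, 52, 53], [-3, 51, 52], [-4, 48, 47], [5, 55, 50], [3, 56, 53], [1, 56, 52], [-1, 56, 53], [-3, 54, 51], [5, 58, 51], [2, 59, 53], [0, 59, 54], [-2, 57, 52], [-3, 54, 48], [5, 59, 48], [2, 61, 52]]
-1 [[5, -63, 51], [2, -63, 52], [0, -64, 51], [4, -60, 51], [1, -60, 52], [-1, -58, 54], [-3, -61, 52], [3, -55, 53], [1, -57, 51], [-1, -59, 50], [-4, -60, 50], [5, -53, 51], [2, -53, 52], [0, -53, 52], [-2, -55, 51], [1, -48, 54], [-1, -50, 52], [-3, -51, 51]]
eef_pos: [0.4151, 0.0864, 0.1502]
wrist_force: [0.3, -1.0, 0.5]
opening: 0.0
t 25.27 p [0.4151 0.0864 0.1502] yaw -7.12 tot cm [ 1.64 11.19  0.1 ] rv [-0.003 -0.    -0.018] F [ 0.3 -1.   0.5] tq [ 0.01 -0.04  0.07] op 0.0
```

Roller top plane at 75.2 mm, level, and both axle tops at about 52 mm, so it is seated evenly. Lowering the shut fingers outside the pull.

```bash
python3 -m jog '[[[0.5,1,0],[0,0,-0.015],0],[[0,1.5,0],[0,0,0],0],[[0,1.5,0],[0,0,0],0],[[0,1.5,0],[0,0,0],0],[[0,1.5,0],[0,0,0],0],[[0,1.5,0],[0,0,0],0],[[0,1.2,0],[0,0,0],0],[[0,0.8,0],[0,0,0],0],[[0,0,0],[0,0,0],0],[[0,0,0],[0,0,0],0]]' | grep -E 'pos|force|open'
python3 -c "
from h import *
go([.4295,.086,.038],-7.1)"
```

```text
eef_pos: [0.4251, 0.0848, 0.0381]
wrist_force: [0.2, -0.0, 0.6]
opening: -0.004
t 26.1 p [0.4251 0.0848 0.0381] yaw -7.23 tot cm [0.42 0.01 0.17] rv [-0.003 -0.002 -0.001] F [ 0.2 -0.   0.6] tq [ 0.02  0.   -0.06] op -0.03
```

```bash
python3 -m jog '[[[0.5,0,0],[0,0,0],0],[[0.5,0,0],[0,0,0],0],[[0.5,0,0],[0,0,0],0],[[0.5,0,0],[0,0,0],0],[[0.5,0,0],[0,0,0],0],[[0.6,0,0],[0,0,0],0],[[0.6,0,0],[0,0,0],0],[[0.6,0,0],[0,0,0],0],[[0.6,0,0],[0,0,0],0],[[0.6,0,0],[0,0,0],0],[[0.6,0,0],[0,0,0],0],[[0.6,0,0],[0,0,0],0]]' | grep -E 'pos|force|open'
python3 -c "
from h import *
go([.5895,.065,.038],-7.1)"
```

```text
eef_pos: [0.4978, 0.0758, 0.0397]
wrist_force: [-2.6, -0.3, 0.8]
opening: 0.003
t 27.1 p [0.4978 0.0758 0.0397] yaw -7.2 tot cm [9.23 0.14 0.08] rv [-0.003 -0.002 -0.003] F [-2.6 -0.3  0.8] tq [0.03 0.41 0.  ] op 0.03
```

```bash
python3 -m jog '[[[0.6,0,0],[0,0,0],0],[[0.6,0,0],[0,0,0],0],[[0.6,0,0],[0,0,0],0],[[0.6,0,0],[0,0,0],0],[[0.6,0,0],[0,0,0],0],[[0.6,0,0],[0,0,0],0],[[0.6,0,0],[0,0,0],0],[[0.6,0,0],[0,0,0],0],[[0.6,0,0],[0,0,0],0],[[0.6,0,0],[0,0,0],0],[[0.6,0,0],[0,0,0],0],[[0.6,0,0],[0,0,0],0]]' | grep -E 'pos|force|open'
python3 - <<'E'
from h import *
go([.5895,.065,.038],-7.1)
W=cloud(shot('side','side7'))
a=np.deg2rad(-7.1);X=np.array([np.cos(a),np.sin(a)]);Y=np.array([-X[1],X[0]])
d=W[...,:2]-np.array([.770,.043]);q=np.dstack([d@X,d@Y,W[...,2]])*1e3
m=(abs(q[...,1])<85)&(q[...,0]<-111)&(q[...,0]>-200)&(q[...,2]>81)&(q[...,2]<90)&(abs(q[...,1])>35);print(m.sum(),np.percentile(q[m][:,0],[2,10,50,90,98]))
E
```

```text
eef_pos: [0.5776, 0.0658, 0.0397]
wrist_force: [-2.6, -0.1, 1.3]
opening: -0.001
t 28.1 p [0.5776 0.0658 0.0397] yaw -7.2 tot cm [1.19 0.17 0.07] rv [-0.003 -0.002 -0.002] F [-2.6 -0.1  1.3] tq [0.07 0.37 0.02] op -0.01
115 [-144.54704184 -144.20760013 -139.48439003 -133.97384468 -132.81184988]
```

```bash
python3 -m jog '[[[0.5,0,0],[0,0,0],0],[[0.5,0,0],[0,0,0],0],[[0.5,0,0],[0,0,0],0],[[0.4,0,0],[0,0,0],0]]' | grep -E 'pos|force'
python3 -m jog '[[[0.3,0,0],[0,0,0],0],[[0.3,0,0],[0,0,0],0]]' | grep -E 'pos|force'
python3 -m jog '[[[0.3,0,0],[0,0,0],0],[[0.3,0,0],[0,0,0],0]]' | grep -E 'pos|force'
python3 -m jog '[[[0.3,0,0],[0,0,0],0],[[0.3,0,0],[0,0,0],0]]' | grep -E 'pos|force'
python3 -m jog '[[[0.2,0,0],[0,0,0],0],[[0.2,0,0],[0,0,0],0]]' | grep -E 'pos|force'
```

```text
eef_pos: [0.5992, 0.0629, 0.0397]
wrist_force: [-1.5, 0.8, 0.8]
eef_pos: [0.6061, 0.0621, 0.0397]
wrist_force: [-1.7, 0.3, 0.7]
eef_pos: [0.6126, 0.0613, 0.0397]
wrist_force: [-1.4, 0.5, 1.1]
eef_pos: [0.6132, 0.0613, 0.0389]
wrist_force: [-17.1, 0.7, 10.2]
eef_pos: [0.6128, 0.0615, 0.0383]
wrist_force: [-10.3, 1.0, 8.4]
```

Stopped against the end with a force rise: shut. Backing off and checking.

```bash
python3 -m jog '[[[-0.5,0,0],[0,0,0],0],[[-1.5,0,0],[0,0,0],0],[[-2,0,0],[0,0,0],0],[[-2,0,0],[0,0,0],0],[[-2,0,0],[0,0,0],0],[[-2,0,0],[0,0,0],0],[[-1,-2,0],[0,0,0],0],[[0,-3,0],[0,0,0],0],[[0,-3,0],[0,0,0],0],[[0,-3,0],[0,0,0],0],[[0,0,0],[0,0,0],0],[[0,0,0],[0,0,0],0]]' | grep -E 'pos|force'
python3 - <<'E'
from h import *
go([.5,.065,.2],-7.1)
a=shot('top','top8');b=shot('side','side8')
al=np.deg2rad(-7.1);X=np.array([np.cos(al),np.sin(al)]);Y=np.array([-X[1],X[0]])
for n,c in(('t',a),('s',b)):
    W=cloud(c);d=W[...,:2]-np.array([.770,.043]);q=np.dstack([d@X,d@Y,W[...,2]])*1e3
    m=(abs(q[...,1])<85)&(q[...,0]<-90)&(q[...,0]>-160)&(q[...,2]>75)&(q[...,2]<90);print(n,'front',m.sum(),np.percentile(q[m][:,0],[2,50,98]) if m.any() else '')
    m=(abs(q[...,1])<45)&(q[...,0]<-120)&(q[...,0]>-165)&(q[...,2]>48)&(q[...,2]<64);print(n,'pull',m.sum(),np.percentile(q[m][:,0],[2,50,98]) if m.any() else '')
im=np.hstack([a['frame'][60:290,90:440],b['frame'][100:330,60:410]]);im=cv2.resize(im,(800,263))
cv2.imwrite('pics/c8.png',im[:,:,::-1])
E
```

```text
eef_pos: [0.5048, 0.0742, 0.1556]
wrist_force: [-0.4, 0.0, 0.2]
t 30.15 p [0.5048 0.0742 0.1556] yaw -7.17 tot cm [-0.41 -4.44 -0.96] rv [-0.002 -0.001 -0.012] F [-0.4  0.   0.2] tq [-0.03  0.03 -0.  ] op 0.01
t front 56 [-111.08287312 -110.27015236 -109.40116611]
t pull 136 [-145.33987014 -138.53853666 -120.83634111]
s front 137 [-109.21687553 -108.49639845 -106.89963573]
s pull 174 [-143.79217486 -137.27298316 -120.57317853]
```

View pics/c8.png

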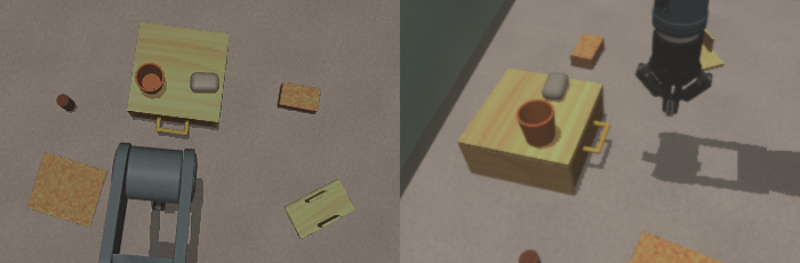

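The drawer front is flush with the cabinet, with the pull's outer face 35 mm out, which is exactly 30 + 5. The cup, pumice, cork block and tuning block look undisturbed.

```bash
python3 -c "
from h import *
print(ctrl.hand_in())"
```

```text
the job is handed in; nothing more can be done
None
```

The roller is seated in the drawer forks, the drawer is shut, and the job was handed in at about 30 s of the 72 s allowed.

- **Moves:** I lifted the roller out of the rack by its end faces, laid it in the middle of the mat and let go. I then gripped it across the flats, lowered it into the forks, let go, and pushed the drawer shut by the pull.
- **Seating check:** Before the push, the roller's top was level at 75.2 mm (75 mm expected). Both axle ends were at about 52 mm, so it rested evenly.
- **Drawer check:** After the push, the outer front face was flush at about -110 mm in the cabinet frame (top camera -110 mm, side camera -108.5 mm). The pull's outer face read -144 to -145 mm, as expected for a shut drawer. The peak push was about 20 N at the stop.
- **Everything else:** The hand is clear of everything. The cup, pumice stone, cork block and tuning block look unmoved in the last picture; I did not measure their positions again.
- **Not checked:** The roller can't be seen once the drawer is shut. Its even seating was confirmed only before the push, which I made slowly (about 7 cm/s).

No check failed; the only disagreement was the 1.5 mm between the two cameras, within their calibration.

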